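# Slide the blue strip over the edge and lay it on the bench block

### The job

Get the blue metal strip ready for hammering. It is too thin to grip where it lies on the raised wooden board, so slide it flat towards the robot until about a quarter of its length sticks out over the board's front edge, then take it by that end and lay it flat and squarely across the middle of the steel block that stands on the rubber pad. Leave the red strip where it is.

Things in the scene. Friction and masses are not known exactly. Their poses are not given: they have to be found in the camera images.
- blue_strip: blue aluminium strip, 170 (x) x 40 (y) x 3 (z) mm, about 55 g, loose, flat on the raised board; origin at the centre of its underside, x along its length (-x end towards the robot and the board's front edge, within 15 degrees), z up. A closed fingertip pressed on top with 5 to 15 N drags it; where it sticks out over the edge, fingers can go down on both sides and close on its 40 mm width
- red_strip: red aluminium strip of the same 170 x 40 x 3 mm, loose, beside the blue one on the board, their centre lines about 100 to 160 mm apart (either may be the left one); origin at the centre of its underside, axes as for the blue strip. To be left alone
- riser_board: raised brown wooden board, fixed to the bench, 240 (x) x 280 (y) mm, its flat top 45 mm above the bench; origin on the bench top under its centre, so its front edge, facing the robot, is 120 mm from the origin along its -x axis; x points away from the robot (turned by up to 7 degrees), z up. The space in front of the edge is free down to the bench
- steel_block: flat square block of pale steel, 75 x 75 x 18 mm, fixed, on a black rubber pad 60 x 60 x 22 mm; origin at the centre of its underside, 22 mm above the bench, so its top is 18 mm above the origin and 40 mm above the bench; x, y parallel to its sides (x away from the robot, turned by up to 15 degrees), z up. Laid across its middle, the strip sticks out 47 mm at both ends

How it is judged:
By the outcome, as a careful person would: the job done as asked, in the order asked, and still so for the second after the job is handed in, with the robot touching nothing.
It also fails if it takes over 51 s, if anything falls off the work surface, if the arm or the gripper's body presses on something with over 40 N, if the wrist force passes 120 N, or if a joint passes its speed limit or range.

### The arm

A 6-joint arm with a two-finger parallel gripper is mounted at the origin on a cart in front of the work surface, level with it; the furniture and walls round the work are solid. World frame = base frame: x ahead of the robot, y to its left, z up, the work surface at z = 0. Lengths are in mm, angles in degrees, forces in N, time in s.
With the tool pointing down it reaches from about 275 to 850 mm from the base axis. Payload 5.2 kg.
Tool frame: the origin (TCP) lies at the very end of the fingers, on their centre line; the grasp point (between the pads) lies 19 mm behind it; z points along the fingers, x is the direction in which the jaws open and shut, and the axes are right-handed (so a half turn about z gives the same grasp; the last joint's range is limited). The gripper opens to 85 mm and grips with 20 to 120 N. Pads are 22 mm wide; open, the fingers measure 114 mm over their backs; the gripper's body (76 mm by 85 mm) begins 54 mm behind the grasp point. The pads swing forward as they close: fully open they stand 13 mm farther back than shut.
Start: joints at [52.552, 14.817, 87.949, -0, 77.235, -11.62], TCP at [239.607, 495.069, 231.31] pointing down, gripper open.
Joint ranges: [-179.93, 179.93], [-52.35, 119.4], [10.71, 147.94], [-69.91, 249.91], [12.55, 155.21], [-178.61, 178.61]. Speed limits (degrees/s): [147.25, 147.25, 180, 180, 180, 180].

### API

Orientations are given as [roll, pitch, yaw] about the fixed x, y, z axes, in that order (R = Rz(yaw) Ry(pitch) Rx(roll)).
In Python, from rig import goto, servo_line, move_joints, set_gripper, hold, ik, read_state, grab_frame, IKError, hand_in gives the robot as it stands. The module is installed in compiled form; this text tells all that it offers. Calls block until the motion is done:
- goto(position, orientation): joint-space move of the TCP to a pose.
- servo_line(position, rotation=None, speed=150): straight line of the TCP; rotation=None keeps the orientation; speed is the mean speed in mm/s.
- move_joints(angles): joint-space move.
- set_gripper(opening, grip_force=None): opening from 0.0 (shut) to 1.0 (fully open); grip_force is the grip in N (None keeps the last); returns when the fingers have stopped.
- hold(seconds).
- ik(position, orientation): joint angles nearest the present ones, or None.
- read_state(): the state.
- grab_frame(name): name is "side" or "top" or "wrist"; returns a dict with "image" (480x640x3 uint8, red, green, blue), "fov_y" (degrees; the focal length in pixels is half the picture's height over the tangent of half this angle, whatever the lens; pixels are square), "cx", "cy" (the principal point, pixels), "pose" (4x4, takes a point from camera to world coordinates); the wrist camera has in their place "T_tool_cam" (4x4, takes a point from camera to tool coordinates, whose origin is the TCP and whose axes are the tool frame's). Camera axes: x right, y down, z forward; pixel columns grow to the right and rows downward; lengths in mm; the calibration is good to about 2 mm. A picture is of the moment at which its call begins: read the wrist's pose just before it. There is no depth.
A pose or a line that the arm cannot do raises IKError and nothing moves.
- hand_in(): hands the job in, once; it reports no verdict.
The state is a dict: "time_s": time; "joint_positions": joint angles; "dq": joint speeds; "effort": joint torques, N m; "position": TCP position; "orientation": TCP orientation; "wrist_force": force on the tool from outside, world axes, zero at the start; "moment": the same for the moment, N m; "gripper_width": opening from 0.0 (shut) to 1.0 (fully open).
Only numpy, scipy, OpenCV 4.12 (cv2) and the standard library are available. Lean on these libraries where they do the work, as an engineer would, in place of code of your own. Each camera call takes 0.05 s, during which the arm holds its last target. There are 200 camera calls.

## Working session

There is one attempt and no reset: what is moved stays moved. The work goes in short steps, each a Python script; the robot and the scene stay as the last script left them, time stands still between calls to the robot, and variables do not carry over. Pictures are saved under pics/ and viewed, about 8 in all and at most 12, crops included, and the job is handed in when it is done.

```bash
mkdir -p pics; ls; python3 - <<'E'
from rig import *
import cv2,numpy as np
print(read_state())
for n in("top","side"):
    f=grab_frame(n); cv2.imwrite(f"pics/{n}0.png",f["image"][:,:,::-1]); np.save(f"pics/{n}0.npy",f,allow_pickle=True)
    print(n,f["fov_y"],f["cx"],f["cy"],np.round(f["pose"],3).tolist(),[k for k in f])
E
```

```text
pics
{'time_s': 0.0, 'joint_positions': array([ 5.25505363e+01,  1.48603407e+01,  8.80116503e+01, -1.17220692e-03,
        7.72350140e+01, -1.16198409e+01]), 'dq': array([ 0.03622516,  0.09263837, -0.02978169, -0.02472968,  0.07604789,
        0.03117863]), 'effort': array([ 2.40685831e-04, -4.46039271e+01, -2.90557837e+01, -4.48651163e-04,
        1.16233842e-02, -8.20213359e-06]), 'position': array([239.28850924, 494.62383825, 230.46053133]), 'orientation': array([-1.79979567e+02,  1.05042172e-01,  6.41706560e+01]), 'wrist_force': array([-0.5168816 ,  0.25762038, -0.23763049]), 'moment': array([-0.02674987, -0.00795094,  0.03729635]), 'gripper_width': 0.998549728242502}
top 48.162974298205064 324.59345901721997 236.89625399126422 [[-0.02, -0.981, 0.192, 390.303], [-1.0, 0.023, 0.012, -25.461], [-0.017, -0.192, -0.981, 1009.285], [0.0, 0.0, 0.0, 1.0]] ['image', 'fov_y', 'cx', 'cy', 'pose']
side 43.46215591982176 318.50687416307136 230.44679394390133 [[0.962, -0.152, 0.226, 371.798], [-0.272, -0.498, 0.823, -791.705], [-0.013, -0.854, -0.52, 534.073], [0.0, 0.0, 0.0, 1.0]] ['image', 'fov_y', 'cx', 'cy', 'pose']
```

View pics/top0.png

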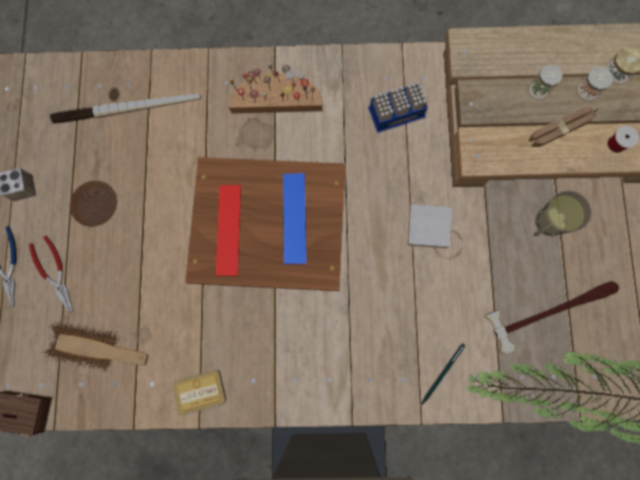

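View pics/side0.png

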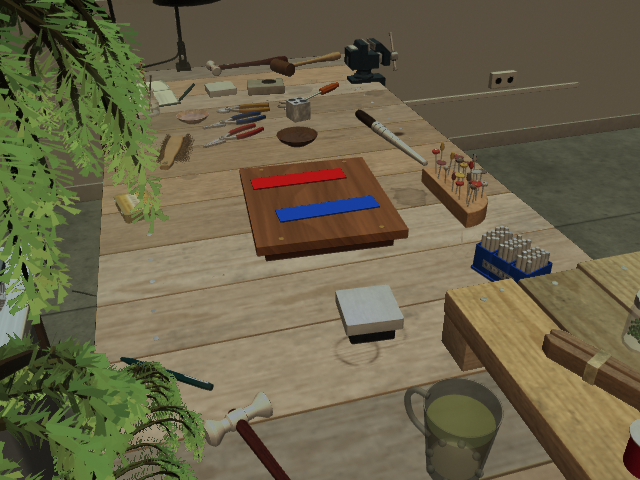

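The top view shows the board's corners near (199,157), (346,165), (340,290) and (187,284). Blue is the right-hand strip, (284..306, 173..264), red is at (217..241, 185..275), and the steel block is at (409..452, 205..247). The side view agrees: the block is around (368,310), with a shelf behind it at right.

```bash
cat > h.py <<'E'
import numpy as np, cv2
from rig import *
def ray(f,uv,z,pose=None):
    """pixels -> world points on the plane at height z"""
    P=f["pose"] if pose is None else pose
    uv=np.atleast_2d(np.float64(uv)); fl=240/np.tan(np.radians(f["fov_y"]/2))
    d=np.c_[(uv[:,0]-f["cx"])/fl,(uv[:,1]-f["cy"])/fl,np.ones(len(uv))]@P[:3,:3].T
    o=P[:3,3]; return (o+d*((z-o[2])/d[:,2])[:,None])[:,:2]
def mask(img,kind):
    r,g,b=[img[:,:,i].astype(int) for i in range(3)]
    m={"blue":(b>r+60)&(b>g+40),"red":(r>g+90)&(r>b+90),
       "steel":(abs(r-b)<22)&(g>110)&(b>r-8),
       "board":(r>50)&(r<150)&(r-b>25)&(g<100)}[kind].astype(np.uint8)
    return m
def contours(m):
    m=cv2.morphologyEx(m,cv2.MORPH_OPEN,np.ones((3,3),np.uint8))
    return max(cv2.findContours(m,cv2.RETR_EXTERNAL,cv2.CHAIN_APPROX_NONE)[0],key=cv2.contourArea)[:,0]
def rect(f,kind,z,roi=None,pose=None):
    """min-area rect in world: centre, (long,short), angle of long axis folded to (-45..135)"""
    m=mask(f["image"],kind)
    if roi: k=np.zeros_like(m); k[roi[1]:roi[3],roi[0]:roi[2]]=1; m=m*k
    p=ray(f,contours(m),z,pose)
    c,s,a=cv2.minAreaRect(p.astype(np.float32))
    if s[0]<s[1]: s=s[::-1]; a+=90
    return np.round(c,1),np.round(s,1),round((a+90)%180-90,2)
def wrist():
    from scipy.spatial.transform import Rotation as R
    s=read_state(); f=grab_frame("wrist")
    T=np.eye(4); T[:3,:3]=R.from_euler("xyz",s["orientation"],degrees=True).as_matrix(); T[:3,3]=s["position"]
    f["pose"]=T@f["T_tool_cam"]; return f
E
python3 - <<'E'
from h import *
t=np.load("pics/top0.npy",allow_pickle=True).item(); s=np.load("pics/side0.npy",allow_pickle=True).item()
for n,f,rb in(("top",t,(395,190,465,260)),("side",s,(320,275,415,330))):
    for k,z in(("blue",48),("red",48)): print(n,k,rect(f,k,z))
    print(n,"steel",rect(f,"steel",40,rb))
print("board top",rect(t,"board",45,(170,140,360,300)), ray(t,[[199,157],[346,165],[340,290],[187,284]],45).round())
print("board side",ray(s,[[240,168],[363,157],[408,232],[258,249]],45).round())
print("block side",ray(s,[[335,289],[393,286],[402,320],[345,335]],40).round())
print(t["image"][150:300:10,340],t["image"][225,430])
E
```

```text
top blue (array([615.9,  42.3]), array([168.5,  39.2]), 0.23)
top red (array([596.9, 163.9]), array([168.7,  39.5]), -1.37)
top steel (array([ 597.9, -207.2]), array([74.5, 73.3]), -5.96)
side blue (array([616.5,  42.8]), array([169.1,  40.1]), 0.18)
side red (array([597.4, 165.2]), array([169.1,  40.7]), -1.54)
side steel (array([ 598.7, -206.9]), array([73.2, 73.2]), -5.77)
board top (array([608.7,  92.5]), array([280.5, 242.3]), 85.84) [[739. 221.]
 [716. -56.]
 [481. -39.]
 [498. 237.]]
board side [[504. 243.]
 [742. 221.]
 [716. -63.]
 [484. -43.]]
block side [[ 566. -164.]
 [ 644. -180.]
 [ 628. -250.]
 [ 550. -256.]]
[[150 135 120]
 [150 135 119]
 [118  80  56]
 [116  79  55]
 [123  84  59]
 [128  87  61]
 [114  77  54]
 [118  81  57]
 [117  80  57]
 [118  84  62]
 [115  88  71]
 [129 104  86]
 [129 111  97]
 [143 124 109]
 [148 134 122]] [160 160 164]
```

The two views agree within 1 mm and the sizes match. The board is at (608.7, 92.5), yaw -4.2. The strip is at (616.2, 42.5), yaw 0.2, and the block at (598.3, -207), yaw -5.9. At y=42 the front edge is at x≈485, so the strip has to move about 89 mm. Next I'll press down on it.

```bash
python3 - <<'E'
from h import *
set_gripper(0.0); print(read_state()["time_s"])
goto([614,42.5,75],[180,0,90.2]); s=read_state(); print(s["time_s"],s["position"],s["orientation"],s["wrist_force"],s["gripper_width"])
servo_line([614,42.5,54],speed=60); hold(.1)
f0=read_state()["wrist_force"]
z=54
while z>40:
    z-=1; servo_line([614,42.5,z],speed=30)
    s=read_state(); F=(s["wrist_force"]-f0)[2]
    if F>3: print(z,s["position"].round(2),F,s["time_s"])
    if F>8: break
hold(.1); s=read_state(); print(z,s["time_s"],s["position"],s["wrist_force"]-f0)
E
```

```text
0.8667
3.0417 [613.95431737  43.42680473  75.28468796] [ 1.79982007e+02 -1.27584705e-02  9.02519140e+01] [-0.27741012  0.03722438  0.41015377] -0.002229036325681434
47 [614.17  42.48  48.08] 7.434067440841601 5.3917
46 [614.2   42.46  48.06] 13.675774998789953 5.6417
46 5.7417 [614.19811878  42.49129467  48.04028207] [-5.47142362 -0.03613697 13.95016035]
```

```bash
python3 - <<'E'
from h import *
z=46.5
for x in (584,554,525):
    servo_line([x,42.4,z],speed=50)
    s=read_state(); F=s["wrist_force"]; print(s["time_s"],s["position"].round(1),F.round(1))
    z+=np.clip((F[2]-10)/6.3,-1,1)
f=grab_frame("top"); g=grab_frame("side")
for q in(f,g): print(rect(q,"blue",48),rect(q,"red",48))
cv2.imwrite("pics/side1.png",g["image"][120:360,180:500,::-1])
E
```

```text
6.4917 [585.6  42.2  48.1] [0.6 0.5 8.3]
7.2417 [556.3  42.1  48. ] [1.8 0.5 8.6]
7.975 [527.9  42.   48. ] [ 1.7 -0.4  9.5]
(array([476.2,  51.6]), array([60.8, 19.8]), -0.52) (array([525.9, 151.7]), array([27.4, 10.9]), 0.67)
(array([530.5,  42.3]), array([168.8,  40.1]), 0.09) (array([630.5, 164.3]), array([102.9,  40.7]), -1.54)
```

View pics/side1.png

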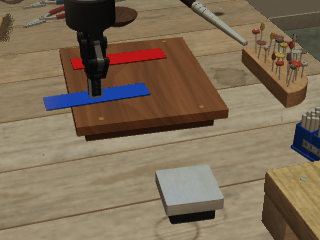

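The picture shows the strip dragged straight, its near end sticking out over the front edge and the red strip in place. The centre is at (530.5, 42.3) and the overhang is about 39.5 mm, so I'll drag a little more, then lift and check.

```bash
python3 - <<'E'
from h import *
s=read_state(); print(s["position"].round(1),s["wrist_force"].round(1))
servo_line([522.5,42,46.5],speed=20); hold(.15)
s=read_state(); print(s["time_s"],s["position"].round(1),s["wrist_force"].round(1))
servo_line([522.5,42,75],speed=100)
g=grab_frame("side"); print(rect(g,"blue",48))
servo_line([440,42,120],speed=200); set_gripper(1.0)
f=wrist(); cv2.imwrite("pics/w1.png",f["image"][:,:,::-1]); s=read_state(); print(s["time_s"],s["position"].round(1))
m=mask(f["image"],"blue"); print(rect(f,"blue",48),f["pose"].round(2).tolist(),f["fov_y"])
g=grab_frame("side"); print(rect(g,"blue",48),rect(g,"red",48))
E
```

```text
[527.9  42.   48. ] [ 1.5  0.1 10.5]
8.5 [524.8  41.7  48. ] [2.2 0.1 7.9]
(array([527.4,  42. ]), array([168.7,  40.1]), 0.21)
10.4333 [440.  42. 120.]
(array([499.1,  42.4]), array([112.3,  39.9]), 0.25) [[-0.0, 0.96, 0.27, 372.31], [1.0, 0.0, 0.0, 41.37], [0.0, 0.27, -0.96, 263.35], [0.0, 0.0, 0.0, 1.0]] 66.62798206152702
(array([527.4,  42. ]), array([168.7,  40.1]), 0.21) (array([597.4, 165.2]), array([169.1,  40.7]), -1.54)
```

View pics/w1.png

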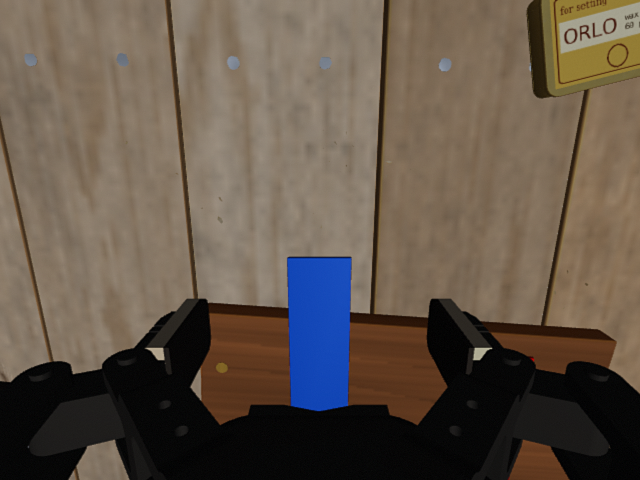

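The wrist view shows the strip's free end at (288..351, 257), lying flat and centred between the fingers, with the board edge crossing at row ~312. The near end is at x≈443, an overhang of about 42 mm, as wanted. Now I'll grasp it.

```bash
python3 - <<'E'
from h import *
f=wrist(); print("edge",ray(f,[[270,308],[360,315]],45).round(1))
servo_line([459,42.1,75],[180,0,90.2],speed=150)
servo_line([459,42.1,25],speed=80); s=read_state(); print(s["time_s"],s["position"].round(1),s["wrist_force"].round(1))
set_gripper(0.0,60); hold(.2); s=read_state(); print(s["time_s"],s["position"].round(1),s["wrist_force"].round(1),s["gripper_width"])
servo_line([459,42.1,70],speed=60); hold(.2)
s=read_state(); print(s["time_s"],s["position"].round(1),s["wrist_force"].round(1),s["moment"].round(2),s["gripper_width"])
w=wrist(); g=grab_frame("side"); print(rect(g,"blue",93),rect(g,"red",48), rect(w,"blue",93))
a=cv2.resize(w["image"],(400,300)); b=cv2.resize(g["image"][120:360,180:500],(400,300))
cv2.imwrite("pics/lift.png",np.hstack([a,b])[:,:,::-1])
E
```

```text
edge [[478.4  10.4]
 [483.3  69.4]]
11.7833 [459.3  42.1  25.3] [-0.2  0.1 -0.5]
12.5 [459.2  42.1  25.2] [ 0.5 -0.6  3.7] 0.4395132775931812
13.6 [458.7  42.2  69.6] [-0.8  0.1  0.7] [ 0.03  0.07 -0.  ] 0.44548099277387254
(array([541.1,  38.7]), array([138.4,  40. ]), -0.47) (array([597.4, 165.5]), array([169.1,  40.3]), -1.6) (array([467.1,  41.9]), array([51.4, 39.6]), 0.26)
```

View pics/lift.png

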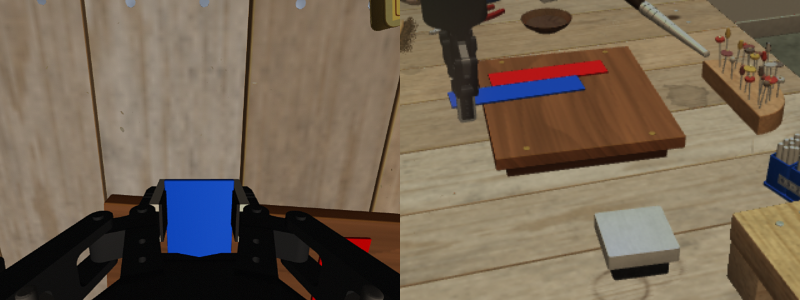

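The strip is gripped square, with its near end at the pad tips, and it is nearly horizontal with about 1 mm of droop. The red strip hasn't moved. I'll carry it to a hover over the block and check there.

```bash
python3 - <<'E'
from h import *
servo_line([458.7,42.1,110],speed=120)
servo_line([530.7,-200,110],[180,0,84.1],speed=120)
servo_line([530.7,-200,35],speed=80); hold(.3)
s=read_state(); print(s["time_s"],s["position"].round(1),s["orientation"].round(2),s["wrist_force"].round(1),s["gripper_width"])
t=grab_frame("top"); g=grab_frame("side"); w=wrist()
print(rect(t,"blue",57),rect(g,"blue",57),rect(w,"blue",57))
p=ray(g,contours(mask(g["image"],"blue")),57); print("side far end",p[p[:,0]>p[:,0].max()-3].round(1)[:6],len(p))
a=cv2.resize(t["image"][150:300,350:550],(400,300)); b=cv2.resize(g["image"][240:390,270:470],(400,300))
cv2.imwrite("pics/hover.png",np.hstack([a,b])[:,:,::-1])
E
```

```text
17.825 [ 530.9 -200.1   35.4] [1.7996e+02 2.0000e-02 8.4100e+01] [-0.1 -0.3 -1.4] 0.4435589179023015
(array([ 654.6, -208.4]), array([56.2, 29.3]), -6.56) (array([ 616. , -208.8]), array([134.1,  40.5]), -6.13) (array([ 540.2, -201.2]), array([52.1, 40.1]), -5.8)
side far end [[ 681.3 -224.1]
 [ 681.9 -219.8]
 [ 681.6 -217.4]
 [ 682.6 -215.4]
 [ 682.2 -213. ]
 [ 681.9 -210.6]] 227
```

View pics/hover.png

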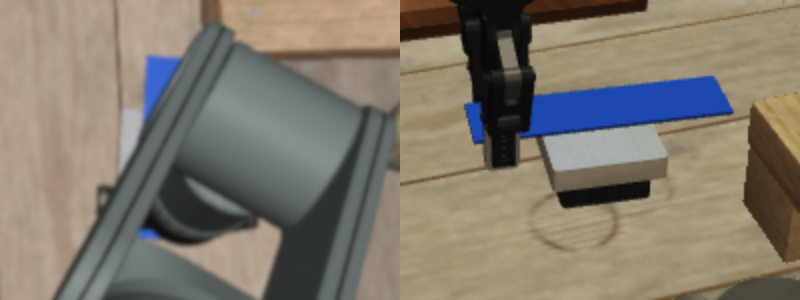

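At the hover the strip lies over the block and parallel to it. Seen from the side its centre line passes through (616.0, -208.8) and the block's midline there is y = -208.8. The far end is at 682 against 683 expected. Lowering now.

```bash
python3 - <<'E'
from h import *
f0=read_state()["wrist_force"]; servo_line([531.2,-200,23],speed=50)
z=23
while z>17:
    z-=.5; servo_line([531.2,-200,z],speed=20); s=read_state(); F=s["wrist_force"]-f0
    if F[2]>1.5: break
print(z,s["time_s"],s["position"].round(1),F.round(1),s["moment"].round(2))
g=grab_frame("side"); print(rect(g,"blue",43))
set_gripper(0.75); hold(.2)
s=read_state(); print(s["time_s"],s["gripper_width"],s["wrist_force"].round(1))
g=grab_frame("side"); print(rect(g,"blue",43))
servo_line([531.2,-200,80],speed=80); servo_line([400,-100,200],speed=250); hold(.2)
t=grab_frame("top"); g=grab_frame("side"); print(read_state()["time_s"])
for q in(t,g): print(rect(q,"blue",43),rect(q,"red",48))
a=cv2.resize(t["image"][150:300,350:550],(400,300)); b=cv2.resize(g["image"][240:390,270:470],(400,300))
cv2.imwrite("pics/final.png",np.hstack([a,b])[:,:,::-1])
E
```

```text
20.0 19.8667 [ 531.3 -200.    20.1] [-0.5 -0.3  1.5] [ 0.03  0.02 -0.  ]
(array([ 616.7, -209. ]), array([133.7,  41. ]), -5.34)
20.4917 0.7486373931912543 [-0.2 -0.4 -0.4]
(array([ 618.3, -209.4]), array([130.1,  40.8]), -5.78)
22.7083
(array([ 598. , -207.6]), array([169.3,  39.7]), -5.85) (array([596.9, 164. ]), array([168.7,  39.7]), -1.37)
(array([ 598.8, -207.3]), array([168.7,  40.5]), -5.68) (array([597.4, 165.2]), array([169.1,  40.7]), -1.54)
```

View pics/final.png

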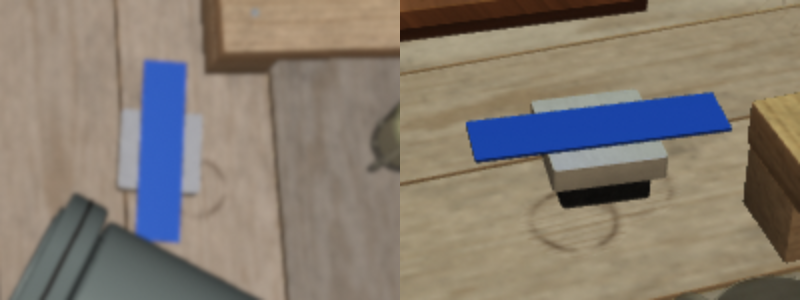

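The strip lies flat across the middle of the block. Its centre is within 1 mm and its yaw within 0.2° of the block's, the red strip hasn't moved, and the arm is clear.

```bash
python3 -c "
from rig import *
hand_in(); print(read_state()['time_s'])"
```

```text
the job is handed in; nothing more can be done
the job is handed in; nothing more can be done
```

The blue strip now lies flat and square across the middle of the steel block, and the job is handed in. The clock was at about 23 s of the 51 s allowed at my last check.

- **Slide:** I pressed with the closed fingertip, up to about 14 N on first contact and 8–10 N while dragging. I slid the strip about 89 mm, until some 39–42 mm stuck out over the front edge. That range is there because the wrist camera placed the edge at x≈481 and the first top view at x≈485; a quarter of the length is 42.5 mm.
- **Grasp and placing:** I gripped the overhanging end at 60 N, lifted it, and lowered it until it touched the block at about 1.5 N. Then I released it and moved the arm clear.
- **Last checks:** The top and side cameras put the strip's centre at (598.0, -207.6) and (598.8, -207.3); the block's centre is at about (598.3, -207.0). The strip's yaw read -5.7° to -5.9°, and the block's -5.8° to -6.0°.
- **Red strip:** It reads within 0.1 mm of where it started in both cameras.

No check failed; the board-edge reading was the only disagreement.

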